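Clamp a vacuum gauge head onto its port with a hinged ring

TASK

Mount the white vacuum gauge head: slide it along its rails until its flange meets the black seal of the port, swing the hinged clamp ring by its red peg down over both flanges, and push the yellow latch lever towards the ring so that its hook catches the ring's pin and draws it tight. Tighten by feel: stop when the lever's black cross-bar takes a push of about 8 N (less leaks, much more crushes the seal; seals differ in thickness), then let go. Leave the timer, the amber bottle and the dropper bottle alone.

Things in the scene. Friction and masses are not known exactly. Their poses are not given: they have to be found in the camera images.
- stand: Fixed aluminium stand, 300 mm along its y. Origin: underside, below the clamp. x runs from the ring's hinge (robot's side) to the latch (far side); y along the horizontal pipe axis (z = 105 mm), gauge side to blue port block; z up. Port pipe 28 mm thick at y 11 to 62; steel port flange 56 mm across; its sprung black seal faces -y, its free face between y = -3.6 and -1.0 mm. Rails end at y = -62.
- gauge_face (a point): Centre of the gauge head's flange face, which must meet the port's seal. The steel flange is 56 mm across and 8 mm thick. At the start it stands 25 to 45 mm short (towards -y of the stand).
- gauge_mid (a point): Point on the axis of the loose white gauge head, 85 mm behind its flange face: the place to grasp from above. Body: white cylinder, 34 mm thick, 150 mm long with the flange, 0.4 to 0.63 kg, lying on two rails along the stand's y, 105 mm above the worktop; it slides there under 2 to 4 N. Both rails lie under it, within 15 mm of its axis plane, tops 14.6 mm below its axis.
- clamp_jaw (a joint): Hinge of the ring's upper half, rad: 0 fully down, about 1.1 to 1.5 (standing up) at the start; stiff, stays where left. Resting on two flanges that meet it stands at about 0.04 to 0.1; if the gauge stands over 2 mm short of the seal, the ring's lips may land on the flange's rim (about 0.14). Its tapered lips then wedge the flanges together.
- jaw_hinge (a point): Point on the ring's hinge axis, in the clamp's mid plane; the axis runs along the stand's y, 58 mm from the pipe axis towards -x, at its height.
- jaw_peg (a point): Middle of the free part of the ring's red side peg, 12 mm thick, running along the stand's y (y 18 to 60, this point 38): the place to grip. With the ring down (0) it stands 116 mm from the hinge along the stand's x and 14 mm above it; it swings about jaw_hinge on a 117 mm radius.
- latch (a joint): Yellow lever, rad: its turn away from the ring about its pivot, 1.3 to 1.45 (open) at the start; pushing the bar towards the ring (-x of stand) lowers it. Before the hook meets the ring's pin (at 0.9 to 0.4) it takes about 1 N, then rises by roughly 0.3 N per mm of bar travel; at 8 N it reads about 0.7 (thick seal) to 0.2 (thin). It holds by friction where left.
- latch_pivot (a point): Point on the lever's pivot axis (along the stand's y), 82 mm from the pipe axis towards +x of the stand and 31 mm below it.
- latch_bar (a point): Centre of the lever's black cross-bar, 12 mm thick, 90 mm long along the stand's y, 95 mm from the pivot; it leans from upright, away from the ring, by the latch value less 0.50 rad. The 10 mm wide stem holds it in the middle; push on the outer face, beside the stem.
- timer: Bystander: white and green bench timer, 64 mm wide, 61 mm high; origin under its middle.
- amber_bottle: Bystander: amber bottle with a green label, 35 mm across, 75 mm high; origin under its middle.
- dropper: Bystander: brown dropper bottle with a cream label, 30 mm across, 68 mm high; origin under its middle.

How it is judged:
By the outcome, as a careful person would: the job done as asked, in the order asked, and still so for the second after the job is handed in, with the robot touching nothing.
It also fails if it takes over 62 s, if anything falls off the work surface, if the arm or the gripper's body presses on something with over 40 N, if the wrist force passes 120 N, or if a joint passes its speed limit or range.

ROBOT

A 6-joint arm with a two-finger parallel gripper is mounted at the origin on a cart in front of the work surface, level with it; the furniture and walls round the work are solid. World frame = base frame: x ahead of the robot, y to its left, z up, the work surface at z = 0. Lengths are in m, angles in rad, forces in N, time in s.
With the tool pointing down it reaches from about 0.15 to 0.775 m from the base axis. Payload 6.1 kg.
Tool frame: the origin (TCP) lies at the very end of the fingers, on their centre line; the grasp point (between the pads) lies manip.pinch_z behind it (manip.pinch_z is the distance from the TCP to the grasp point, in m); z points along the fingers, y is the line along which they close (so a half turn about z gives the same grasp; the last joint's range is limited). The gripper opens to 85 mm and grips with 20 to 120 N. Pads are 22 mm wide; open, the fingers measure 114 mm over their backs; the gripper's body (76 mm by 85 mm) begins 54 mm behind the grasp point. The pads swing forward as they close: fully open they stand 13 mm farther back than shut.
Start: joints at [-1.153, 0.126, -0.04, 1.405, 0, 1.571], TCP at [0.213, -0.48, 0.231] pointing down, gripper open.
Joint ranges: [-2.72, 2.72], [-0.95, 1.95], [-1.27, 1.35], [-1.78, 2.02], [-1.46, 1.47], [-3.14, 3.14]. Speed limits (rad/s): [2.39, 2.39, 3.01, 3.14, 3.14, 3.14].

INTERFACE

Orientations are given as a unit quaternion [w, x, y, z].
In Python, from rig import telemetry, grab_frame, workorder, manip gives the robot as it stands. The module is installed in compiled form; this text tells all that it offers.
- The arm moves only by the tool play_rows, never from a script. Its argument "increments" is one flat list of numbers, 7 for each row, row after row: the shift along the tool's x, y, z in m, then the turn, a rotation vector about the tool's x, y, z in degrees, then the opening, from 0 (shut) to 1 (fully open). In form: [dx, dy, dz, rx, ry, rz, grip, dx, dy, dz, rx, ry, rz, grip, ...]. A call has 1 to 10 rows; each row is the pose to reach, as a shift and turn from the pose commanded when the call began, along the tool's axes at that moment; what a row does not reach only later rows make up. A row lasts 1/12 s, in which the tool goes at most 41.7 mm and 7.16 degrees, less where a joint would pass 70% of its speed; a pose out of reach is approached as far as the arm can. A call with a gripper value outside its range is refused whole. The fingers move at their own pace and stop on an object; the grip force is fixed at half the most. Time passes only in rows, so rows that repeat a pose let the fingers close. It gives the time, the measured TCP pose, the force, the opening and the grip force at its end, in the units of the state.
- telemetry.state(): the state, without advancing time (a new reading comes with each control period).
- grab_frame(name): name is "scene" or "top" or "wrist"; returns a dict with "image" (384x512x3 uint8, blue, green, red), "z_map" (384x512 float32, m along the optical axis (not along the pixel's ray), 0 where there is no reading), "K" (3x3 intrinsics, pixels), "R" (3x3) and "t" (3): a world point X has camera coordinates R X + t. Camera axes: x right, y down, z forward; pixel columns grow to the right and rows downward; lengths in m; the calibration is good to about 2 mm. A picture is of the moment at which its call begins.
- workorder.close_job(): hands the job in; it is judged then, once.
The state is a dict: "time": time; "q": joint angles; "dq": joint speeds; "joint_efforts": joint torques, N m; "eef_pos": TCP position; "tool_rot": TCP orientation; "force": force on the tool from outside, world axes, zero at the start; "torque": the same for the moment, N m; "width": finger opening in m; "grasp_force": force on a finger pad.
Only numpy, scipy, OpenCV 4.12 (cv2) and the standard library are available. Lean on these libraries where they do the work, as an engineer would, in place of code of your own. Each camera call takes 0.05 s, during which the arm holds its last target. There are 200 camera calls.

## Working session

There is one attempt and no reset: what is moved stays moved. The work goes in short steps, Python scripts to look and compute and a tool call to move; the robot and the scene stay as the last step left them, time stands still between calls to the robot, and variables do not carry over. Pictures are saved under pics/ and viewed, at most 10 in all, crops included, and the job is handed in when it is done.

Besides the shell and the picture viewer there is one more tool, called as name(argument=value, ...), one argument or row to a line, values as JSON. play_rows: Moves the arm, as the interface text tells. Its arguments: {"type":"object","properties":{"increments":{"type":"array"}},"required":["increments"]}

```bash
mkdir -p pics
python3 - <<'E'
from rig import telemetry, grab_frame, manip
import cv2,numpy as np,pickle
print(telemetry.state(), manip.pinch_z)
fs={}
for n in ("scene","top"):
    f=grab_frame(n); fs[n]=f; print(n,f["K"],f["R"],f["t"])
pickle.dump(fs,open("f0.pkl","wb"))
cv2.imwrite("pics/a.png",fs["scene"]["image"]);cv2.imwrite("pics/b.png",fs["top"]["image"])
E
```

```text
{'time': 0.0, 'q': array([-1.15304444e+00,  1.26402173e-01, -4.06370467e-02,  1.40539090e+00,
       -6.12927160e-06,  1.57080026e+00]), 'dq': array([ 7.55940372e-06, -3.06665424e-04,  2.43486292e-05,  1.71750974e-04,
        5.28537479e-04, -3.88680009e-04]), 'joint_efforts': array([ 1.48712719e-03, -4.35914826e+01,  3.52923846e+01,  1.72161078e-02,
       -8.95595065e-06, -1.50933209e-05]), 'eef_pos': array([ 0.212826  , -0.4794732 ,  0.23050354]), 'tool_rot': array([-7.98504292e-04,  9.78264699e-01,  2.07358412e-01, -1.72391409e-04]), 'force': array([ 0.27998164,  0.15128279, -0.00103364]), 'torque': array([ 0.02618223, -0.00707458, -0.03128387]), 'grasp_force': 0.0, 'width': 0.08550585214513864} 0.0187
scene [[394.01513952   0.         250.26980664]
 [  0.         394.01513952 195.69140153]
 [  0.           0.           1.        ]] [[-0.8143864  -0.5803106   0.0037943 ]
 [-0.36114067  0.50167182 -0.78606793]
 [ 0.45426006 -0.64153331 -0.61812847]] [0.36404134 0.30215671 0.6984849 ]
top [[367.33669443   0.         258.06721253]
 [  0.         367.33669443 193.29494031]
 [  0.           0.           1.        ]] [[ 0.02074981 -0.99967651 -0.01470799]
 [-0.99759584 -0.01972922 -0.06643259]
 [ 0.06612093  0.01605109 -0.99768251]] [-0.07834037  0.47320713  0.95324042]
```

View pics/a.png

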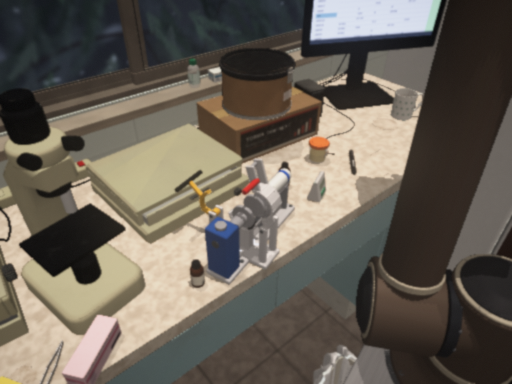

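View pics/b.png

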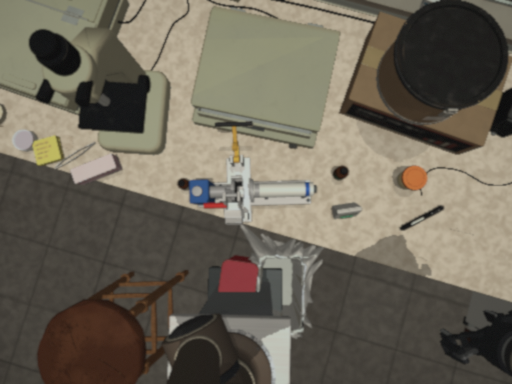

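The scene image shows the stand near (245,225). In the top view the blue block is at (200,192), the gauge axis runs along row ~190 to its end at (313,188), the red peg is at (215,206) and the latch bar at (237,126). The stand's axes are close to the world axes.

```bash
cat > h.py <<'E'
import numpy as np,cv2,pickle
def cloud(f):
    z=f["z_map"]; v,u=np.mgrid[:z.shape[0],:z.shape[1]]
    K=f["K"]; c=np.stack([(u-K[0,2])/K[0,0]*z,(v-K[1,2])/K[1,1]*z,z],-1)
    P=(c-f["t"])@f["R"]; P[z<=0]=np.nan
    return P
def hsv(f): return cv2.cvtColor(f["image"],cv2.COLOR_BGR2HSV)
def mask(f,lo,hi): return cv2.inRange(hsv(f),np.array(lo),np.array(hi))>0
def proj(f,X):
    c=np.asarray(X)@f["R"].T+f["t"]; return (c@f["K"].T)[...,:2]/c[...,2:]
E
python3 - <<'E'
from h import *
fs=pickle.load(open("f0.pkl","rb"))
for n in fs:
    f=fs[n];P=cloud(f)
    box=(P[...,0]>.2)&(P[...,0]<.65)&(P[...,1]>-.3)&(P[...,1]<.25)&(P[...,2]>.02)
    for c,lo,hi in (("blue",(105,120,40),(125,255,255)),("red",(0,170,60),(4,255,255)),("yel",(15,150,90),(28,255,255))):
        m=mask(f,lo,hi)&box; q=P[m]; v,u=np.nonzero(m)
        if len(q): print(n,c,len(q),u.mean().round(1),v.mean().round(1),np.nanpercentile(q,[3,50,97],axis=0).round(4).tolist())
f=fs["top"];P=cloud(f)
# gauge: points with z .105-.14
b=(P[...,0]>.25)&(P[...,0]<.55)&(P[...,1]>-.2)&(P[...,1]<.2)
for k in range(195,325,4):
    col=P[170:212,k]; i=np.nanargmax(col[:,2]); print(k,col[i].round(4),(col[col[:,2]>.108][:,0].min()if (col[:,2]>.108).any() else 0),(col[col[:,2]>.108][:,0].max()if (col[:,2]>.108).any() else 0))
cv2.imwrite("pics/c.png",cv2.resize(f["image"][110:230,180:330],None,fx=5,fy=5,interpolation=2))
f=fs["scene"];cv2.imwrite("pics/d.png",cv2.resize(f["image"][150:290,170:330],None,fx=4.2,fy=4.2,interpolation=2))
E
```

```text
scene blue 275 223.5 228.2 [[0.4432, 0.0495, 0.1297], [0.4586, 0.0755, 0.1336], [0.4924, 0.0893, 0.1356]]
scene red 84 250.6 185.3 [[0.4295, -0.0016, 0.2204], [0.4326, 0.0199, 0.2235], [0.4376, 0.0407, 0.2256]]
scene yel 190 202.7 197.7 [[0.5489, -0.0167, 0.0688], [0.5911, -0.0086, 0.1096], [0.6212, -0.0051, 0.1327]]
top blue 332 209.0 190.8 [[0.4442, -0.1858, 0.1013], [0.4731, 0.0578, 0.1341], [0.4949, 0.0876, 0.1372]]
top red 63 213.8 204.8 [[0.4324, 0.0014, 0.2226], [0.4349, 0.0201, 0.2251], [0.4389, 0.0366, 0.2276]]
top yel 112 235.1 146.0 [[0.5502, -0.0186, 0.0674], [0.5755, -0.0123, 0.1173], [0.6205, -0.0085, 0.1323]]
195 [0.4639 0.0735 0.1448] 0.4415165024149469 0.4949676380557951
199 [0.4641 0.0644 0.1442] 0.44163882020279294 0.4951391165657602
203 [0.4787 0.0568 0.1374] 0.4419692127032318 0.4952621649122967
207 [0.4324 0.0323 0.2275] 0.4283676193847298 0.4980616634081462
211 [0.4305 0.0243 0.2251] 0.4285914499293967 0.48094406469594864
215 [0.4348 0.016  0.2268] 0.4287524875804937 0.4837071507361421
219 [0.437  0.0079 0.2262] 0.4309340298241947 0.48406409902530595
223 [ 0.44
[... 933 characters left out ...]
938366982831041
283 [ 0.4766 -0.1288  0.121 ] 0.46318961174874124 0.494215624783427
287 [ 0.4886 -0.138   0.1205] 0.4632408377337138 0.4943592359807028
291 [ 0.4746 -0.1476  0.1206] 0.4635170569048706 0.49434094257098876
295 [ 0.4772 -0.1569  0.1205] 0.4659360966440761 0.494241276587652
299 [ 0.4772 -0.1661  0.1232] 0.46397930119991115 0.4946463159939826
303 [ 0.4845 -0.1754  0.1219] 0.46637776454054863 0.49472197691420533
307 [ 0.4775 -0.1847  0.1233] 0.46653294871064366 0.49766019724186383
311 [ 0.4801 -0.1941  0.1227] 0.4666453574005924 0.4978425347732881
315 [ 0.4832 -0.2044  0.1157] 0.4739732766774755 0.4906734658042618
319 [ 0.4608 -0.231   0.003 ] 0 0
323 [ 0.5413 -0.2407  0.0037] 0 0
```

View pics/c.png

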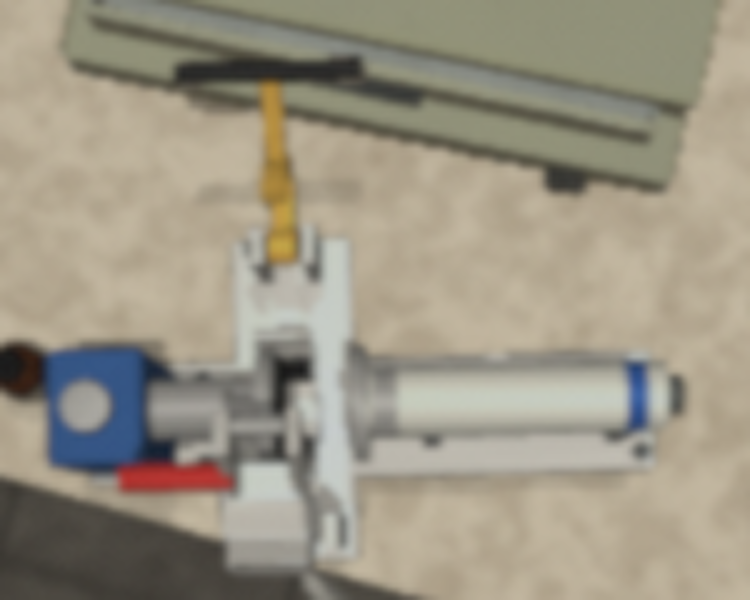

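View pics/d.png

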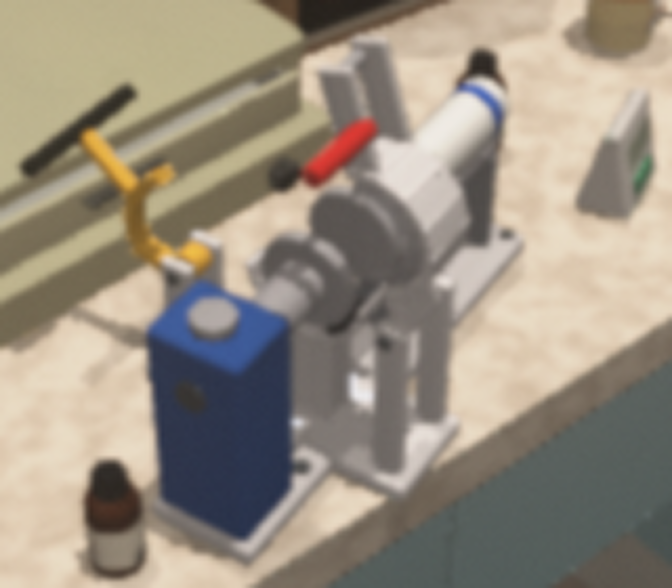

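The crops show the jaw standing up with the peg at crop (175,476), the gauge flange at crop x≈345–398, and the lever bar at crop (270,70). From these:

| Item | Value |
|---|---|
| Stand origin | about (0.4727, -0.0165) |
| Yaw | about 0.053 |
| Jaw | about 1.27 (peg radius comes out at 117 mm, as it should) |
| Gauge | about 34 mm short |

Next I move above gauge_mid.

play_rows(
  increments=[0.383, -0.206, 0.02, 0, 0, -69, 1, 0.383, -0.206, 0.02, 0, 0, -69, 1, 0.383, -0.206, 0.02, 0, 0, -69, 1, 0.383, -0.206, 0.02, 0, 0, -69, 1, 0.383, -0.206, 0.02, 0, 0, -69, 1, 0.383, -0.206, 0.02, 0, 0, -69, 1, 0.383, -0.206, 0.02, 0, 0, -69, 1, 0.383, -0.206, 0.02, 0, 0, -69, 1, 0.383, -0.206, 0.02, 0, 0, -69, 1, 0.383, -0.206, 0.02, 0, 0, -69, 1],
)

```text
time: 0.93
eef_pos: [0.4687, -0.1489, 0.2119]
tool_rot: [-0.0, 0.687, 0.727, -0.0]
force: [0.9, 0.2, 1.0]
width: 0.0852
grasp_force: 0.0
```

```bash
cat >> h.py <<'E'
from scipy.spatial.transform import Rotation as Rn
A=0.053; O=np.array([.4727,-.0165,0])
S=np.array([[np.cos(A),-np.sin(A),0],[np.sin(A),np.cos(A),0],[0,0,1]])
def toS(X): return (np.asarray(X)-O)@S
def toW(X): return S@np.asarray(X)+O
def st():
    from rig import telemetry
    s=telemetry.state(); q=s["tool_rot"]; R=Rn.from_quat([q[1],q[2],q[3],q[0]]).as_matrix()
    print("t",round(s["time"],2),"tcp_stand mm",(toS(s["eef_pos"])*1e3).round(1),"F_stand",(s["force"]@S).round(2),"w",round(s["width"],4),"gf",round(s["grasp_force"],1))
    return s,R
def go(target_stand_mm,yaw=A+np.pi/2,tilt=None):
    s,R=st(); d=toW(np.array(target_stand_mm)/1e3)-s["eef_pos"]
    Rt=Rn.from_euler('z',yaw).as_matrix()@np.diag([1,-1,-1.])
    if tilt is not None: Rt=tilt@Rt
    print("row",(R.T@d).round(4),Rn.from_matrix(R.T@Rt).as_rotvec(degrees=True).round(2))
E
python3 - <<'E'
from h import *; from rig import grab_frame
go([0,-119,86])
f=grab_frame("wrist"); pickle.dump(f,open("w1.pkl","wb")); cv2.imwrite("pics/w1.png",f["image"])
P=cloud(f); Q=toS(P); z=Q[...,2]
m=(z>.11)&(z<.13)&(abs(Q[...,0])<.03)&(Q[...,1]<-.06)
for y in range(-180,-30,10):
    k=(abs(Q[...,1]*1e3-y)<3)&(abs(Q[...,0])<.04)&(z>.1)&(z<.15)
    if k.sum()>10: q=Q[k]; print(y,k.sum(),(np.percentile(q[:,0],[2,98])*1e3).round(1),(np.percentile(q[:,2],98)*1e3).round(1))
E
```

```text
t 0.93 tcp_stand mm [ -11.  -132.   211.9] F_stand [0.89 0.13 1.04] w 0.0852 gf 0.0
row [0.013  0.0111 0.1259] [-0.01  0.    0.24]
-180 292 [-14.1  18. ] 121.2
-170 319 [-13.7  18.5] 121.9
-160 325 [-13.2  18.2] 121.2
-150 335 [-14.   17.7] 121.3
-140 355 [-14.   18.2] 121.3
-130 353 [-14.   17.8] 121.3
-120 373 [-14.   18.9] 121.4
-110 375 [-13.6  18.3] 121.3
-100 393 [-13.4  18.3] 121.3
-90 398 [-12.5  18.6] 121.2
-80 424 [-12.9  18.7] 121.3
-70 432 [-12.8  18.7] 121.5
-60 473 [-12.9  18.2] 121.3
-50 488 [-13.4  18.5] 121.8
-40 960 [-22.4  28.4] 132.0
```

View pics/w1.png

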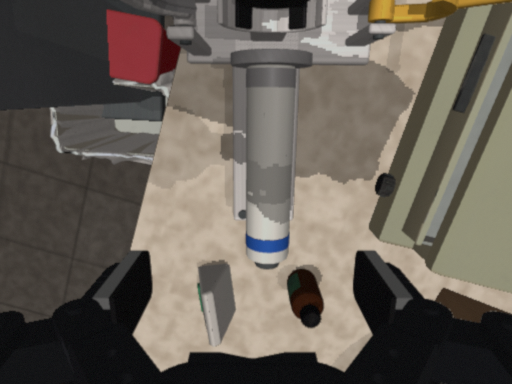

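The wrist view shows the gauge upright in the image at columns 245–295, with the flange at (270,57) and open room on both sides for the fingers. The yaw agrees; the axis is about 2 mm towards +x. I descend and grip.

play_rows(
  increments=[0.013, 0.0125, 0.06, 0, 0, 0.2, 1, 0.013, 0.0125, 0.09, 0, 0, 0.2, 1, 0.013, 0.0125, 0.11, 0, 0, 0.2, 1, 0.013, 0.0125, 0.122, 0, 0, 0.2, 1, 0.013, 0.0125, 0.122, 0, 0, 0.2, 1, 0.013, 0.0125, 0.122, 0, 0, 0.2, 1],
)

```text
time: 1.48
eef_pos: [0.4792, -0.1371, 0.0897]
tool_rot: [-0.001, 0.69, 0.724, -0.0]
force: [0.2, -0.4, 0.6]
width: 0.0854
grasp_force: 0.0
```

```bash
python3 -c "
from h import *; go([2,-119,90])"
```

```text
t 1.48 tcp_stand mm [ 1.000e-01 -1.208e+02  8.970e+01] F_stand [ 0.21 -0.37  0.6 ] w 0.0854 gf 0.0
row [ 0.0018  0.0018 -0.0003] [-0.11 -0.04 -0.3 ]
```

play_rows(
  increments=[0.001, 0.0018, 0, 0, 0, -0.3, 0.5, 0.001, 0.0018, 0, 0, 0, -0.3, 0.3, 0.001, 0.0018, 0, 0, 0, -0.3, 0.3, 0.001, 0.0018, 0, 0, 0, -0.3, 0.3, 0.001, 0.0018, 0, 0, 0, -0.3, 0.3, 0.001, 0.0018, 0, 0, 0, -0.3, 0.3, 0.001, 0.0018, 0, 0, 0, -0.3, 0.3],
)

```text
time: 2.07
eef_pos: [0.4801, -0.1366, 0.0914]
tool_rot: [-0.0, 0.688, 0.725, -0.001]
force: [-8.2, -0.1, 9.9]
width: 0.0321
grasp_force: 59.3
```

```bash
python3 -c "
from h import *; go([1,-85,90])"
```

```text
t 2.07 tcp_stand mm [   1.1 -120.3   91.4] F_stand [-8.22  0.33  9.86] w 0.0321 gf 59.3
row [ 0.0353 -0.0001  0.0013] [-0.11  0.07 -0.04]
```

play_rows(
  increments=[0, 0, 0, 0, 0, 0, 0.6, 0, -0.0015, 0, 0, 0, 0, 0.6, 0, -0.0015, 0.005, 0, 0, 0, 0.6, 0, -0.0015, 0.005, 0, 0, 0, 0.5, 0, -0.0015, 0.005, 0, 0, 0, 0.3, 0, -0.0015, 0.005, 0, 0, 0, 0.3, 0, -0.0015, 0.005, 0, 0, 0, 0.3, 0, -0.0015, 0.005, 0, 0, 0, 0.3, 0, -0.0015, 0.005, 0, 0, 0, 0.3, 0, -0.0015, 0.005, 0, 0, 0, 0.3],
)

```text
time: 2.9
eef_pos: [0.4801, -0.1362, 0.085]
tool_rot: [-0.0, 0.688, 0.726, -0.0]
force: [-0.1, 0.2, -2.4]
width: 0.0326
grasp_force: 59.6
```

```bash
python3 -c "
from h import *; go([1,-85,86])"
```

```text
t 2.9 tcp_stand mm [   1.  -119.9   85. ] F_stand [-0.14  0.21 -2.43] w 0.0326 gf 59.6
row [ 0.0349 -0.     -0.001 ] [-0.02 -0.01 -0.  ]
```

play_rows(
  increments=[0.005, 0, 0, 0, 0, 0, 0.3, 0.011, 0, 0, 0, 0, 0, 0.3, 0.017, 0, 0, 0, 0, 0, 0.3, 0.022, 0, 0, 0, 0, 0, 0.3, 0.025, 0, 0, 0, 0, 0, 0.3, 0.027, 0, 0, 0, 0, 0, 0.3],
)

```text
time: 3.4
eef_pos: [0.4786, -0.1085, 0.085]
tool_rot: [-0.0, 0.688, 0.726, 0.0]
force: [1.1, -0.5, -4.0]
width: 0.0326
grasp_force: 59.7
```

Run:
```python
from h import *; from rig import grab_frame
go([1,-85,86])
f=grab_frame("wrist");cv2.imwrite("pics/w2.png",cv2.resize(f["image"][0:180,150:390],None,fx=3,fy=3))
```

```text
t 3.4 tcp_stand mm [  1.  -92.2  85. ] F_stand [ 1.02 -0.6  -4.05] w 0.0326 gf 59.7
row [ 0.0072 -0.     -0.001 ] [-0.01 -0.01  0.05]
```

View pics/w2.png

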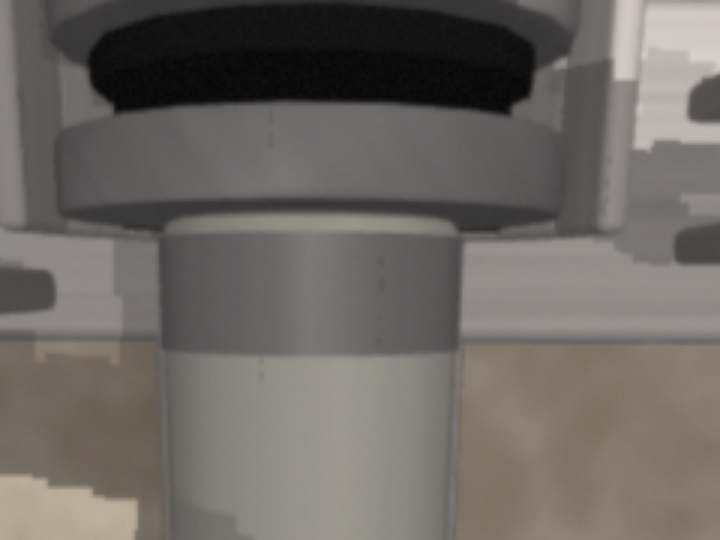

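The gauge flange stands at crop rows 105–225, and the black seal (rows 30–110) is close behind it. I creep in, watching the force.

play_rows(
  increments=[0.001, 0, 0, 0, 0, 0, 0.3, 0.002, 0, 0, 0, 0, 0, 0.3, 0.003, 0, 0, 0, 0, 0, 0.3, 0.004, 0, 0, 0, 0, 0, 0.3, 0.004, 0, 0, 0, 0, 0, 0.3],
)

```text
time: 3.87
eef_pos: [0.4784, -0.1052, 0.0851]
tool_rot: [-0.0, 0.688, 0.726, 0.0]
force: [0.6, 0.8, -3.6]
width: 0.0328
grasp_force: 59.7
```

play_rows(
  increments=[0.001, 0, 0, 0, 0, 0, 0.3, 0.001, 0, 0, 0, 0, 0, 0.3],
)

```text
time: 4.03
eef_pos: [0.4784, -0.1042, 0.0851]
tool_rot: [-0.0, 0.688, 0.726, 0.0]
force: [0.6, -0.1, -5.3]
width: 0.0323
grasp_force: 59.8
```

play_rows(
  increments=[0.001, 0, 0, 0, 0, 0, 0.3, 0.001, 0, 0, 0, 0, 0, 0.3],
)

```text
time: 4.2
eef_pos: [0.4784, -0.1038, 0.0851]
tool_rot: [0.0, 0.688, 0.725, -0.0]
force: [0.4, -4.4, -4.5]
width: 0.0325
grasp_force: 59.8
```

play_rows(
  increments=[0.001, 0, 0, 0, 0, 0, 0.3, 0.001, 0, 0, 0, 0, 0, 0.3],
)

```text
time: 4.37
eef_pos: [0.4783, -0.1036, 0.0852]
tool_rot: [0.001, 0.688, 0.725, -0.001]
force: [1.1, -7.0, -4.8]
width: 0.0322
grasp_force: 59.8
```

Run:
```python
from h import *; from rig import grab_frame
st()
f=grab_frame("wrist");cv2.imwrite("pics/w3.png",cv2.resize(f["image"][0:180,150:390],None,fx=3,fy=3))
```

```text
t 4.37 tcp_stand mm [  1.  -87.2  85.2] F_stand [ 0.78 -7.02 -4.82] w 0.0322 gf 59.8
```

View pics/w3.png

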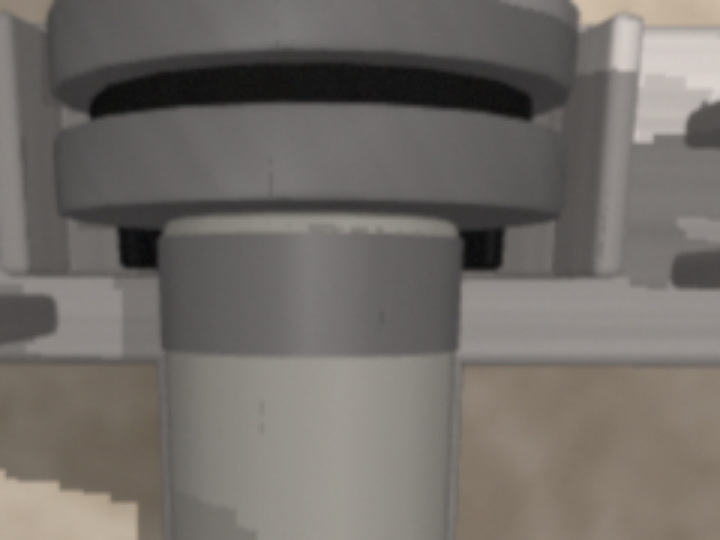

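The flanges now close on the seal (crop row ~90). The gauge stopped moving at 7 N, so contact is made. I release, rise and go over the peg.

play_rows(
  increments=[-0.0005, 0, 0, 0, 0, 0, 0.8, -0.0005, 0, 0, 0, 0, 0, 1, -0.0005, 0, 0, 0, 0, 0, 1, -0.0005, 0, 0, 0, 0, 0, 1, -0.0005, 0, -0.03, 0, 0, 0, 1, -0.0005, 0, -0.07, 0, 0, 0, 1, -0.0005, 0, -0.11, 0, 0, 0, 1, -0.0005, 0, -0.15, 0, 0, 0, 0.8, -0.0005, 0, -0.19, 0, 0, 0, 0.6, 0.0, 0, -0.205, 0, 0, 0, 0.6],
)

```text
time: 5.25
eef_pos: [0.4794, -0.1023, 0.2962]
tool_rot: [0.003, 0.688, 0.726, 0.002]
force: [-0.4, 0.6, -0.4]
width: 0.0527
grasp_force: 0.0
```

play_rows(
  increments=[0.04, -0.012, 0, 0, 0, 0, 0.6, 0.08, -0.024, 0, 0, 0, 0, 0.6, 0.115, -0.036, 0, 0, 0, 0, 0.6, 0.127, -0.038, 0, 0, 0, 0, 0.6, 0.127, -0.038, 0, 0, 0, 0, 0.6],
)

```text
time: 5.67
eef_pos: [0.4327, 0.0249, 0.2909]
tool_rot: [0.0, 0.687, 0.727, 0.001]
force: [-0.5, -0.2, -0.6]
width: 0.0512
grasp_force: 0.0
```

Run:
```python
from h import *; from rig import grab_frame
go([-37,40,200])
for n in ("wrist","scene","top"):
    f=grab_frame(n);Q=toS(cloud(f))*1e3
    m=(mask(f,(0,150,30),(6,255,255))|mask(f,(175,150,30),(180,255,255)))&(abs(Q[...,0])<100)&(abs(Q[...,1])<80)&(Q[...,2]>150)&(Q[...,2]<270)
    if m.sum(): print(n,m.sum(),np.percentile(Q[m],[3,50,97],axis=0).round(1).tolist())
```

```text
t 5.67 tcp_stand mm [-37.7  43.4 290.9] F_stand [-0.51 -0.14 -0.57] w 0.0512 gf 0.0
row [-0.0035  0.0006  0.0909] [ 0.07 -0.05  0.24]
wrist 1072 [[-38.7, 16.8, 220.7], [-34.2, 39.0, 223.8], [-29.0, 59.5, 225.4]]
scene 85 [[-41.3, 16.9, 219.3], [-38.5, 39.1, 223.8], [-33.8, 59.4, 225.7]]
top 26 [[-40.6, 15.5, 222.8], [-36.6, 22.3, 225.1], [-32.2, 26.4, 227.4]]
```

play_rows(
  increments=[-0.0035, 0.0022, 0.035, 0, 0, 0, 0.5, -0.0035, 0.0022, 0.07, 0, 0, 0, 0.5, -0.0035, 0.0022, 0.09, 0, 0, 0, 0.5, -0.0035, 0.0022, 0.091, 0, 0, 0, 0.5, -0.0035, 0.0022, 0.091, 0, 0, 0, 0.05, -0.0035, 0.0022, 0.091, 0, 0, 0, 0.05, -0.0035, 0.0022, 0.091, 0, 0, 0, 0.05, -0.0035, 0.0022, 0.091, 0, 0, 0, 0.05, -0.0035, 0.0022, 0.091, 0, 0, 0, 0.05, -0.0035, 0.0022, 0.091, 0, 0, 0, 0.05],
)

```text
time: 6.65
eef_pos: [0.4371, 0.0188, 0.2008]
tool_rot: [0.001, 0.688, 0.726, 0.001]
force: [-0.3, -3.1, 6.7]
width: 0.0096
grasp_force: 58.9
```

Run:
```python
from h import *
s,R=st()
# peg centre from pinch point
p=toS(s["eef_pos"])*1e3; c=np.array([p[0],p[2]+18.7]); h=np.array([-58,105.])
r=c-h; print("r",np.hypot(*r),"jaw",np.arctan2(r[1],r[0])-.12)
th0=np.arctan2(r[1],r[0]); ra=np.hypot(*r)
for th in np.r_[np.arange(th0,.2,-.1),.2,.17]:
    print(round(th-.12,3), "dy %.4f dz %.4f"%(ra*(np.cos(th)-np.cos(th0))/1e3, -ra*(np.sin(th)-np.sin(th0))/1e3))
```

```text
t 6.65 tcp_stand mm [-33.7  37.1 200.8] F_stand [-0.47 -3.05  6.66] w 0.0096 gf 58.9
r 117.07253320962673 jaw 1.2417210172128614
1.242 dy 0.0000 dz -0.0000
1.142 dy 0.0113 dz 0.0030
1.042 dy 0.0223 dz 0.0071
0.942 dy 0.0328 dz 0.0123
0.842 dy 0.0427 dz 0.0185
0.742 dy 0.0519 dz 0.0257
0.642 dy 0.0604 dz 0.0337
0.542 dy 0.0681 dz 0.0426
0.442 dy 0.0748 dz 0.0522
0.342 dy 0.0805 dz 0.0624
0.242 dy 0.0852 dz 0.0731
0.142 dy 0.0888 dz 0.0842
0.08 dy 0.0904 dz 0.0913
0.05 dy 0.0911 dz 0.0947
```

The radius is 117.07 mm, which confirms the peg is gripped. I swing along the arc.

play_rows(
  increments=[0, 0.0056, 0.0013, 0, 0, 0, 0.05, 0, 0.0113, 0.003, 0, 0, 0, 0.05, 0, 0.0168, 0.0049, 0, 0, 0, 0.05, 0, 0.0223, 0.0071, 0, 0, 0, 0.05, 0, 0.0276, 0.0096, 0, 0, 0, 0.05, 0, 0.0328, 0.0123, 0, 0, 0, 0.05, 0, 0.0378, 0.0153, 0, 0, 0, 0.05, 0, 0.0427, 0.0185, 0, 0, 0, 0.05],
)

```text
time: 7.32
eef_pos: [0.4797, 0.021, 0.181]
tool_rot: [0.001, 0.688, 0.725, 0.0]
force: [0.1, -4.5, 5.3]
width: 0.01
grasp_force: 62.7
```

```bash
cat > arc.py <<'E'
from h import *
s,R=st()
p=toS(s["eef_pos"])*1e3; c=np.array([p[0],p[2]+18.7]); h=np.array([-58,105.])
r=c-h; print("r",np.hypot(*r),"jaw",np.arctan2(r[1],r[0])-.12)
for j in np.r_[.8:.1:-.1,.12,.08,.06]:
    t=j+.12; w=np.array([h[0]+117*np.cos(t),h[1]+117*np.sin(t)])-c
    print(j.round(2),"dy %.4f dz %.4f"%(w[0]/1e3,-w[1]/1e3))
E
python3 arc.py
```

```text
t 7.32 tcp_stand mm [  8.9  37.1 181. ] F_stand [-0.18 -4.45  5.31] w 0.01 gf 62.7
r 115.96036992303517 jaw 0.8355592700170521
0.8 dy 0.0040 dz 0.0016
0.7 dy 0.0129 dz 0.0092
0.6 dy 0.0210 dz 0.0175
0.5 dy 0.0283 dz 0.0267
0.4 dy 0.0346 dz 0.0366
0.3 dy 0.0399 dz 0.0470
0.2 dy 0.0441 dz 0.0579
0.12 dy 0.0467 dz 0.0669
0.08 dy 0.0477 dz 0.0715
0.06 dy 0.0482 dz 0.0738
```

play_rows(
  increments=[0, 0.004, 0.0022, 0, 0, 0, 0.05, 0, 0.0085, 0.006, 0, 0, 0, 0.05, 0, 0.0129, 0.0095, 0, 0, 0, 0.05, 0, 0.017, 0.0135, 0, 0, 0, 0.05, 0, 0.021, 0.0178, 0, 0, 0, 0.05, 0, 0.0248, 0.0222, 0, 0, 0, 0.05, 0, 0.0283, 0.0269, 0, 0, 0, 0.05, 0, 0.0316, 0.0317, 0, 0, 0, 0.05, 0, 0.0346, 0.0367, 0, 0, 0, 0.05, 0, 0.0374, 0.0418, 0, 0, 0, 0.05],
)

```text
time: 8.15
eef_pos: [0.5164, 0.0227, 0.1384]
tool_rot: [0.0, 0.688, 0.725, -0.001]
force: [-0.4, -5.5, 5.3]
width: 0.0098
grasp_force: 66.3
```

```bash
python3 arc.py
```

```text
t 8.15 tcp_stand mm [ 45.7  36.9 138.4] F_stand [-0.68 -5.5   5.29] w 0.0098 gf 66.3
r 116.07855575820658 jaw 0.345384698916703
0.8 dy -0.0329 dz -0.0410
0.7 dy -0.0239 dz -0.0335
0.6 dy -0.0158 dz -0.0251
0.5 dy -0.0085 dz -0.0159
0.4 dy -0.0022 dz -0.0060
0.3 dy 0.0031 dz 0.0044
0.2 dy 0.0073 dz 0.0153
0.12 dy 0.0099 dz 0.0243
0.08 dy 0.0109 dz 0.0288
0.06 dy 0.0114 dz 0.0311
```

play_rows(
  increments=[0, 0.0025, 0.005, 0, 0, 0, 0.05, 0, 0.0047, 0.01, 0, 0, 0, 0.05, 0, 0.0067, 0.0153, 0, 0, 0, 0.05, 0, 0.0083, 0.02, 0, 0, 0, 0.05, 0, 0.0091, 0.0225, 0, 0, 0, 0.05, 0, 0.0091, 0.0225, 0, 0, 0, 0.05],
)

```text
time: 8.65
eef_pos: [0.5257, 0.0232, 0.1152]
tool_rot: [0.001, 0.688, 0.725, -0.001]
force: [2.8, -6.4, -4.0]
width: 0.01
grasp_force: 68.4
```

play_rows(
  increments=[0, 0.0005, 0.002, 0, 0, 0, 0.05, 0, 0.0005, 0.002, 0, 0, 0, 0.05],
)

```text
time: 8.82
eef_pos: [0.5262, 0.0232, 0.1134]
tool_rot: [0.001, 0.688, 0.725, -0.001]
force: [3.0, -6.1, -2.4]
width: 0.0102
grasp_force: 68.5
```

```bash
python3 arc.py
```

```text
t 8.82 tcp_stand mm [ 55.6  36.8 113.4] F_stand [ 2.64 -6.3  -2.39] w 0.0102 gf 68.5
r 116.74016817045 jaw 0.11384253277055575
0.8 dy -0.0427 dz -0.0660
0.7 dy -0.0337 dz -0.0585
0.6 dy -0.0256 dz -0.0501
0.5 dy -0.0183 dz -0.0409
0.4 dy -0.0120 dz -0.0311
0.3 dy -0.0067 dz -0.0207
0.2 dy -0.0025 dz -0.0098
0.12 dy 0.0001 dz -0.0008
0.08 dy 0.0011 dz 0.0038
0.06 dy 0.0015 dz 0.0061
```

play_rows(
  increments=[0, 0.0003, 0.0015, 0, 0, 0, 0.05, 0, 0.0006, 0.0025, 0, 0, 0, 0.05, 0, 0.0006, 0.0025, 0, 0, 0, 0.05],
)

```text
time: 9.07
eef_pos: [0.5269, 0.0232, 0.1111]
tool_rot: [0.001, 0.688, 0.725, -0.0]
force: [2.4, -6.0, -2.2]
width: 0.0102
grasp_force: 68.6
```

play_rows(
  increments=[0, 0.0003, 0.0015, 0, 0, 0, 0.05, 0, 0.0003, 0.0015, 0, 0, 0, 0.05],
)

```text
time: 9.23
eef_pos: [0.5273, 0.0233, 0.1097]
tool_rot: [0.001, 0.688, 0.725, -0.0]
force: [3.6, -5.7, -0.5]
width: 0.0098
grasp_force: 68.6
```

```bash
python3 arc.py|head -2
```

```text
t 9.23 tcp_stand mm [ 56.6  36.8 109.7] F_stand [ 3.32 -5.87 -0.47] w 0.0098 gf 68.6
r 116.97251530757246 jaw 0.08161424337468642
```

play_rows(
  increments=[0, 0.0003, 0.0015, 0, 0, 0, 0.05, 0, 0.0003, 0.0015, 0, 0, 0, 0.05],
)

```text
time: 9.4
eef_pos: [0.5276, 0.0233, 0.1083]
tool_rot: [0.001, 0.688, 0.725, -0.0]
force: [2.8, -6.3, -1.1]
width: 0.0101
grasp_force: 68.7
```

play_rows(
  increments=[0, 0.0003, 0.0015, 0, 0, 0, 0.05, 0, 0.0003, 0.0015, 0, 0, 0, 0.05],
)

```text
time: 9.57
eef_pos: [0.5279, 0.0233, 0.1069]
tool_rot: [0.001, 0.688, 0.725, -0.0]
force: [3.8, -5.4, -0.5]
width: 0.0102
grasp_force: 68.7
```

```bash
python3 arc.py|head -2
```

```text
t 9.57 tcp_stand mm [ 57.3  36.8 106.9] F_stand [ 3.54 -5.55 -0.46] w 0.0102 gf 68.7
r 117.10043256048915 jaw 0.05674161286694593
```

play_rows(
  increments=[0, 0.0002, 0.0015, 0, 0, 0, 0.05, 0, 0.0002, 0.0015, 0, 0, 0, 0.05],
)

```text
time: 9.73
eef_pos: [0.5282, 0.0233, 0.1055]
tool_rot: [0.001, 0.688, 0.725, -0.0]
force: [2.8, -5.0, 0.4]
width: 0.0097
grasp_force: 68.8
```

play_rows(
  increments=[0, 0.0002, 0.0015, 0, 0, 0, 0.05, 0, 0.0002, 0.0015, 0, 0, 0, 0.05],
)

```text
time: 9.9
eef_pos: [0.5286, 0.0233, 0.1041]
tool_rot: [0.001, 0.688, 0.725, -0.0]
force: [3.4, -5.3, 1.2]
width: 0.0102
grasp_force: 68.9
```

```bash
python3 arc.py|head -2
python3 - <<'E'
from h import *; from rig import grab_frame
ims=[]
for n in ("scene","wrist"):
    f=grab_frame(n);Q=toS(cloud(f))*1e3
    m=(mask(f,(0,150,30),(6,255,255))|mask(f,(175,150,30),(180,255,255)))&(abs(Q[...,0])<100)&(abs(Q[...,1])<80)&(Q[...,2]>90)&(Q[...,2]<270)
    if m.sum(): print(n,m.sum(),np.percentile(Q[m],[3,50,97],axis=0).round(1).tolist())
    ims.append(cv2.resize(f["image"][150:290,170:330],(460,400),interpolation=2) if n=="scene" else cv2.resize(f["image"],(340,255)))
a=np.zeros((400,800,3),np.uint8); a[:,:460]=ims[0]; a[:255,460:]=ims[1]
cv2.imwrite("pics/e.png",a)
E
```

```text
t 9.9 tcp_stand mm [ 57.9  36.8 104.1] F_stand [ 3.08 -5.42  1.19] w 0.0102 gf 68.9
r 117.25250818285615 jaw 0.03282187301145892
scene 33 [[51.8, 42.0, 127.5], [56.0, 55.6, 132.7], [62.1, 58.6, 135.2]]
wrist 3256 [[54.6, 15.1, 128.8], [59.4, 40.3, 133.1], [64.5, 59.5, 134.7]]
```

View pics/e.png

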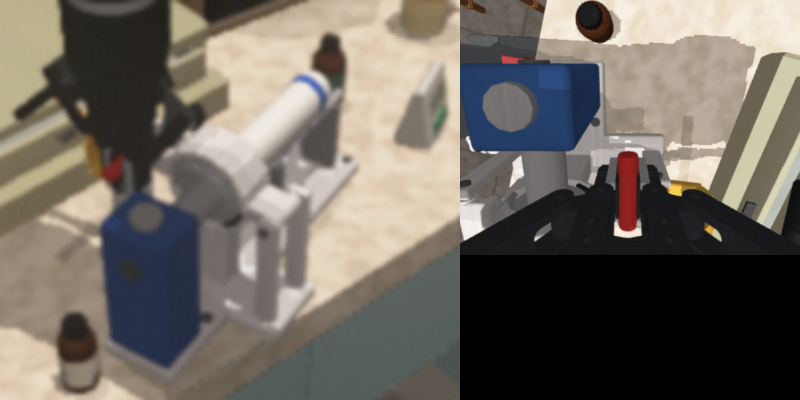

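The peg is held between the pads (wrist panel, (627,190)). Its top is at z≈134.5 mm, which puts the jaw near 0.08, so it may be landing. I press a little further.

play_rows(
  increments=[0, 0.0002, 0.0015, 0, 0, 0, 0.05, 0, 0.0002, 0.0025, 0, 0, 0, 0.05, 0, 0.0002, 0.003, 0, 0, 0, 0.05],
)

```text
time: 10.25
eef_pos: [0.529, 0.0233, 0.1017]
tool_rot: [0.001, 0.688, 0.725, 0.0]
force: [3.2, -5.0, 5.3]
width: 0.01
grasp_force: 69.2
```

play_rows(
  increments=[0, 0.0, 0.0015, 0, 0, 0, 0.05, 0, 0.0, 0.002, 0, 0, 0, 0.05],
)

```text
time: 10.42
eef_pos: [0.5293, 0.0233, 0.1003]
tool_rot: [0.002, 0.688, 0.725, 0.001]
force: [1.8, -5.5, 10.4]
width: 0.01
grasp_force: 69.6
```

```bash
cat > peg.py <<'E'
from h import *; from rig import grab_frame
st()
for n in ("scene","wrist"):
    f=grab_frame(n);Q=toS(cloud(f))*1e3
    m=(mask(f,(0,150,30),(6,255,255))|mask(f,(175,150,30),(180,255,255)))&(abs(Q[...,0])<100)&(abs(Q[...,1])<80)&(Q[...,2]>90)&(Q[...,2]<270)
    if m.sum(): print(n,m.sum(),np.percentile(Q[m],[3,50,97],axis=0).round(1).tolist())
E
python3 peg.py
```

```text
t 10.42 tcp_stand mm [ 58.6  36.7 100.3] F_stand [ 1.46 -5.62 10.45] w 0.01 gf 69.6
scene 33 [[53.0, 43.2, 124.1], [57.5, 54.1, 128.5], [61.9, 58.8, 131.5]]
wrist 3255 [[55.3, 15.0, 124.7], [60.1, 40.4, 129.2], [65.2, 59.4, 130.8]]
```

The jaw is at about 0.05 with 10 N of resistance, so it is seated. I release the peg, rise clear, close the gripper and look at the latch area.

play_rows(
  increments=[0, 0, 0, 0, 0, 0, 0.4, 0, 0, 0, 0, 0, 0, 0.4, 0, 0, 0, 0, 0, 0, 0.4, 0, 0, -0.03, 0, 0, 0, 0.4, 0, 0, -0.06, 0, 0, 0, 0.3, 0, 0, -0.1, 0, 0, 0, 0.2, 0, 0, -0.14, 0, 0, 0, 0, 0, 0, -0.18, 0, 0, 0, 0, 0, 0, -0.2, 0, 0, 0, 0],
)

```text
time: 11.27
eef_pos: [0.5282, 0.0245, 0.3039]
tool_rot: [0.001, 0.688, 0.726, 0.002]
force: [-0.0, -0.1, -0.0]
width: -0.0001
grasp_force: 0.0
```

```bash
python3 peg.py
python3 - <<'E'
from h import *; from rig import grab_frame
for n in ("scene","top"):
    f=grab_frame(n);Q=toS(cloud(f))*1e3;H=hsv(f)
    reg=(Q[...,0]>120)&(Q[...,0]<185)&(abs(Q[...,1])<60)
    m=reg&(Q[...,2]>115)&(Q[...,2]<165)&(H[...,2]<75)
    print(n,"bar",m.sum(),np.percentile(Q[m],[3,50,97],axis=0).round(1).tolist() if m.sum() else "")
    for x in range(130,260,10):
        l=[]
        for y in (-40,-20,0,20,40,60,80):
            k=(abs(Q[...,0]-x)<5)&(abs(Q[...,1]-y)<10)
            l.append(int(np.percentile(Q[k][:,2],80)) if k.sum()>3 else -1)
        print(x,l)
E
```

```text
t 11.27 tcp_stand mm [ 57.6  38.  303.9] F_stand [-0.03 -0.09 -0.04] w -0.0001 gf 0.0
scene 75 [[52.9, 14.8, 124.4], [56.3, 37.4, 129.5], [61.0, 57.8, 131.7]]
wrist 520 [[55.5, 14.7, 126.9], [60.3, 37.2, 129.7], [65.2, 58.7, 131.4]]
scene bar 94 [[150.0, -38.8, 134.3], [153.0, 7.8, 137.5], [155.9, 42.5, 140.7]]
130 [-1, 0, 115, 0, 0, 0, 0]
140 [0, 0, 125, 0, 0, 0, 0]
150 [136, 137, 136, 137, 136, 0, 0]
160 [68, 37, 38, 138, 137, 0, 0]
170 [66, 66, 39, 36, 31, 1, 0]
180 [72, 71, 68, 42, 38, 35, 32]
190 [82, 85, 77, 70, 66, 46, 39]
200 [-899, -897, 86, 88, 79, 70, 67]
210 [92, 91, 92, 91, 89, 87, 84]
220 [92, 92, 92, 92, 91, 91, 89]
230 [93, 93, 92, 92, 92, 92, 92]
240 [94, 93, 93, 93, 92, 92, 92]
250 [94, 93, 93, 94, 94, 93, 93]
top bar 136 [[151.1, -40.3, 136.4], [154.8, 1.5, 139.4], [160.1, 39.3, 142.0]]
130 [0, 1, 119, 1, 2, 0, -1]
140 [1, 1, 130, 2, 0, -1, -1]
150 [135, 138, 139, 138, 136, -1, -1]
160 [137, 137, 138, 139, 138, -1, -1]
170 [73, 41, 40, 39, 27, -1, -1]
180 [86, 75, 74, 75, 11, 35, -1]
190 [90, 88, 85, 74, 74, 57, -1]
200 [93, 91, 90, 88, 83, 74, -1]
210 [93, 93, 93, 91, 90, 89, -1]
220 [93, 93, 93, 93, 93, 92, 90]
230 [94, 93, 93, 94, 93, 93, 92]
240 [95, 94, 94, 93, 93, 93, 93]
250 [95, 94, 94, 94, 95, 93, 94]
```

The jaw holds at about 0.055 after release. The bar is at about (155, 0, 134) mm and the box behind it is only 94 mm high, so there is room. I swing round behind the bar with the fingers shut and turned 90°.

play_rows(
  increments=[-0.004, 0.04, 0, 0, 0, 7, 0, -0.008, 0.08, 0, 0, 0, 14, 0, -0.013, 0.12, 0, 0, 0, 21, 0, -0.013, 0.147, 0, 0, 0, 28, 0, -0.013, 0.147, 0, 0, 0, 35, 0, -0.013, 0.147, 0, 0, 0, 42, 0, -0.013, 0.147, 0, 0, 0, 49, 0, -0.013, 0.147, 0, 0, 0, 56, 0, -0.013, 0.147, 0, 0, 0, 63, 0, -0.013, 0.147, 0, 0, 0, 70, 0],
)

```text
time: 12.3
eef_pos: [0.6747, 0.019, 0.2965]
tool_rot: [-0.001, 0.98, 0.197, -0.002]
force: [0.8, 0.2, 0.2]
width: 0.0
grasp_force: 0.0
```

```bash
python3 -c "
from h import *; go([205,25,200],yaw=A); go([205,25,113],yaw=A)"
```

```text
t 12.3 tcp_stand mm [203.6  24.8 296.5] F_stand [0.86 0.14 0.2 ] w 0.0 gf 0.0
row [0.0018 0.0005 0.0965] [-0.07  0.24 19.67]
t 12.3 tcp_stand mm [203.6  24.8 296.5] F_stand [0.86 0.14 0.2 ] w 0.0 gf 0.0
row [0.0021 0.0006 0.1835] [-0.07  0.24 19.67]
```

play_rows(
  increments=[0.002, 0.0005, 0.03, 0, 0, 7, 0, 0.002, 0.0005, 0.07, 0, 0, 14, 0, 0.002, 0.0005, 0.11, 0, 0, 19.7, 0, 0.002, 0.0005, 0.15, 0, 0, 19.7, 0, 0.002, 0.0005, 0.18, 0, 0, 19.7, 0, 0.002, 0.0005, 0.1835, 0, 0, 19.7, 0, 0.002, 0.0005, 0.1835, 0, 0, 19.7, 0],
)

```text
time: 12.88
eef_pos: [0.6746, 0.0192, 0.112]
tool_rot: [-0.0, 1.0, 0.029, -0.004]
force: [0.0, 0.2, 0.7]
width: -0.0001
grasp_force: 0.0
```

```bash
python3 -c "
from h import *; go([172,25,113],yaw=A)
for l in (1.375,1.2,1.05,.9,.8,.7,.6,.5,.4,.3,.2): a=l-.5; print(l,'tool x %.1f z %.1f'%(82+95*np.sin(a)+17,74+95*np.cos(a)-20))"
```

```text
t 12.88 tcp_stand mm [203.5  25.  112. ] F_stand [0.04 0.23 0.71] w -0.0001 gf 0.0
row [-0.0315 -0.0002 -0.0008] [-0.03  0.44  0.31]
1.375 tool x 171.9 z 114.9
1.2 tool x 160.2 z 126.7
1.05 tool x 148.7 z 135.0
0.9 tool x 136.0 z 141.5
0.8 tool x 127.1 z 144.8
0.7 tool x 117.9 z 147.1
0.6 tool x 108.5 z 148.5
0.5 tool x 99.0 z 149.0
0.4 tool x 89.5 z 148.5
0.3 tool x 80.1 z 147.1
0.2 tool x 70.9 z 144.8
```

play_rows(
  increments=[-0.02, 0, -0.001, 0, 0, 0.3, 0, -0.0315, 0, -0.003, 0, 0, 0.3, 0, -0.0355, 0, -0.007, 0, 0, 0.3, 0, -0.0395, 0, -0.011, 0, 0, 0.3, 0, -0.0435, 0, -0.0147, 0, 0, 0.3, 0, -0.047, 0, -0.0175, 0, 0, 0.3, 0, -0.051, 0, -0.02, 0, 0, 0.3, 0, -0.055, 0, -0.023, 0, 0, 0.3, 0, -0.055, 0, -0.023, 0, 0, 0.3, 0],
)

```text
time: 13.63
eef_pos: [0.6233, 0.016, 0.141]
tool_rot: [-0.0, 1.0, 0.027, 0.002]
force: [3.3, 1.1, 2.6]
width: 0.0002
grasp_force: 1.6
```

Run:
```python
from h import *; from rig import grab_frame
st()
f=grab_frame("scene");Q=toS(cloud(f))*1e3
m=mask(f,(15,150,60),(28,255,255))&(Q[...,2]>80)&(abs(Q[...,1])<30)
print(np.percentile(Q[m],[3,50,97],axis=0).round(1).tolist())
cv2.imwrite("pics/g.png",cv2.resize(f["image"][140:290,160:340],None,fx=4,fy=4,interpolation=2))
```

```text
t 13.63 tcp_stand mm [152.1  24.4 141. ] F_stand [3.37 0.96 2.63] w 0.0002 gf 1.6
[[80.0, -5.0, 81.0], [112.6, 2.2, 125.5], [127.9, 5.4, 148.3]]
```

View pics/g.png

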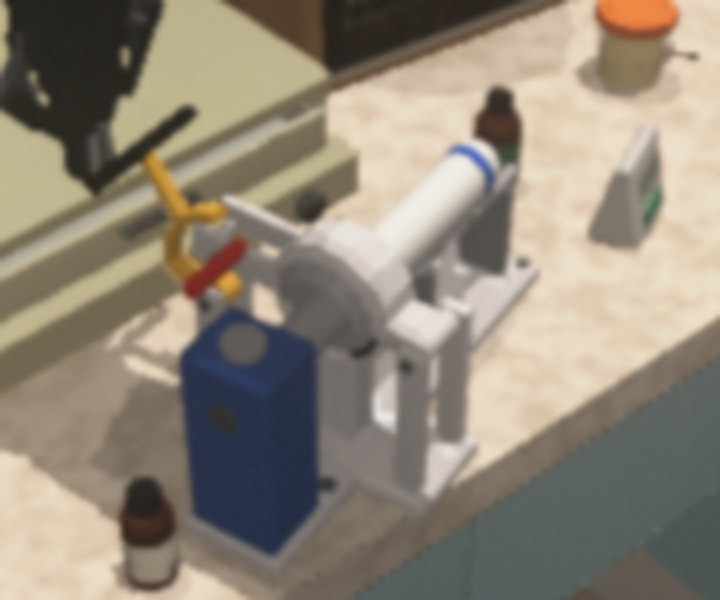

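The ring is down with the gauge in it, the finger is on the bar at image (110,170), and the hook is nearing the pin. I push on in small steps and watch the force.

play_rows(
  increments=[-0.003, 0, 0.001, 0, 0, 0, 0, -0.006, 0, 0.001, 0, 0, 0, 0, -0.008, 0, 0.001, 0, 0, 0, 0, -0.008, 0, 0.001, 0, 0, 0, 0],
)

```text
time: 14.02
eef_pos: [0.6133, 0.0154, 0.1373]
tool_rot: [0.0, 1.0, 0.027, -0.001]
force: [1.4, 0.4, 1.1]
width: 0.0001
grasp_force: 0.5
```

play_rows(
  increments=[-0.002, 0, 0, 0, 0, 0, 0, -0.004, 0, -0.001, 0, 0, 0, 0, -0.006, 0, -0.001, 0, 0, 0, 0, -0.006, 0, -0.001, 0, 0, 0, 0],
)

```text
time: 14.35
eef_pos: [0.6077, 0.0151, 0.1387]
tool_rot: [0.0, 1.0, 0.027, -0.0]
force: [0.9, 0.5, -0.6]
width: 0.0001
grasp_force: 0.3
```

```bash
python3 -c "
from h import *; st()"
```

```text
t 14.35 tcp_stand mm [136.5  24.4 138.7] F_stand [ 0.97  0.49 -0.62] w 0.0001 gf 0.3
```

play_rows(
  increments=[-0.0015, 0, -0.0007, 0, 0, 0, 0, -0.003, 0, -0.0014, 0, 0, 0, 0, -0.0045, 0, -0.002, 0, 0, 0, 0, -0.006, 0, -0.0025, 0, 0, 0, 0, -0.006, 0, -0.0025, 0, 0, 0, 0],
)

```text
time: 14.77
eef_pos: [0.6018, 0.0148, 0.1414]
tool_rot: [0.0, 1.0, 0.026, -0.0]
force: [0.0, -0.2, 0.1]
width: 0.0001
grasp_force: 0.1
```

play_rows(
  increments=[-0.0015, 0, -0.0005, 0, 0, 0, 0, -0.003, 0, -0.001, 0, 0, 0, 0, -0.0045, 0, -0.0015, 0, 0, 0, 0, -0.006, 0, -0.002, 0, 0, 0, 0, -0.006, 0, -0.002, 0, 0, 0, 0],
)

```text
time: 15.18
eef_pos: [0.596, 0.0145, 0.1435]
tool_rot: [-0.0, 1.0, 0.027, -0.0]
force: [0.2, 0.8, -0.3]
width: 0.0002
grasp_force: 0.1
```

```bash
python3 -c "
from h import *; st()"
```

```text
t 15.18 tcp_stand mm [124.7  24.5 143.5] F_stand [ 0.27  0.81 -0.28] w 0.0002 gf 0.1
```

play_rows(
  increments=[-0.0015, 0, -0.0003, 0, 0, 0, 0, -0.003, 0, -0.0006, 0, 0, 0, 0, -0.0045, 0, -0.001, 0, 0, 0, 0, -0.006, 0, -0.0015, 0, 0, 0, 0, -0.006, 0, -0.0015, 0, 0, 0, 0],
)

```text
time: 15.6
eef_pos: [0.59, 0.0142, 0.145]
tool_rot: [-0.0, 1.0, 0.027, -0.0]
force: [0.4, -0.5, 0.1]
width: -0.0003
grasp_force: 0.3
```

```bash
cat > bar.py <<'E'
from h import *; from rig import grab_frame
s,_=st()
f=grab_frame("scene");Q=toS(cloud(f))*1e3
H=hsv(f); m=mask(f,(15,150,60),(28,255,255))&(Q[...,2]>80)&(abs(Q[...,1])<30)
q=Q[m]; print("yellow top",q[q[:,2]>np.percentile(q[:,2],92)].mean(0).round(1))
m=(H[...,2]<70)&(Q[...,1]<-10)&(Q[...,1]>-48)&(Q[...,2]>140)&(Q[...,2]<185)&(Q[...,0]>40)&(Q[...,0]<170)
if m.sum():
    b=np.median(Q[m],axis=0); print("bar",m.sum(),b.round(1),"latch",(np.arctan2(b[0]-82,b[2]-4-74)+.5).round(3))
E
python3 bar.py
```

```text
t 15.6 tcp_stand mm [118.8  24.5 145. ] F_stand [ 0.34 -0.55  0.12] w -0.0003 gf 0.3
yellow top [ 97.    2.  159.2]
bar 35 [ 97.5 -25.5 170.5] latch 0.666
```

play_rows(
  increments=[-0.001, 0, 0, 0, 0, 0, 0, -0.002, 0, -0.0005, 0, 0, 0, 0, -0.003, 0, -0.001, 0, 0, 0, 0, -0.003, 0, -0.001, 0, 0, 0, 0],
)

```text
time: 15.98
eef_pos: [0.5869, 0.014, 0.1457]
tool_rot: [0.0, 1.0, 0.027, -0.0]
force: [0.2, -0.4, -0.2]
width: -0.0
grasp_force: 0.1
```

play_rows(
  increments=[-0.001, 0, 0, 0, 0, 0, 0, -0.002, 0, -0.0005, 0, 0, 0, 0, -0.003, 0, -0.0005, 0, 0, 0, 0, -0.003, 0, -0.0005, 0, 0, 0, 0],
)

```text
time: 16.32
eef_pos: [0.5842, 0.0139, 0.1464]
tool_rot: [0.0, 1.0, 0.027, -0.0]
force: [1.0, 0.1, -0.6]
width: -0.0002
grasp_force: 0.2
```

play_rows(
  increments=[-0.001, 0, 0, 0, 0, 0, 0, -0.002, 0, -0.0005, 0, 0, 0, 0, -0.003, 0, -0.0005, 0, 0, 0, 0, -0.003, 0, -0.0005, 0, 0, 0, 0],
)

```text
time: 16.65
eef_pos: [0.5812, 0.0137, 0.147]
tool_rot: [0.0, 1.0, 0.026, 0.0]
force: [1.2, 0.2, 0.3]
width: -0.0
grasp_force: 0.3
```

```bash
python3 bar.py
```

```text
t 16.65 tcp_stand mm [110.   24.4 147. ] F_stand [1.25 0.14 0.29] w -0.0 gf 0.3
yellow top [ 88.8   2.6 158.3]
bar 36 [ 89.3 -23.9 171.5] latch 0.578
```

play_rows(
  increments=[-0.001, 0, 0, 0, 0, 0, 0, -0.002, 0, 0, 0, 0, 0, 0, -0.003, 0, -0.0005, 0, 0, 0, 0, -0.004, 0, -0.0005, 0, 0, 0, 0, -0.004, 0, -0.0005, 0, 0, 0, 0],
)

```text
time: 17.12
eef_pos: [0.5773, 0.0135, 0.1475]
tool_rot: [-0.0, 1.0, 0.027, 0.0]
force: [2.1, 0.6, 1.5]
width: -0.0001
grasp_force: 1.1
```

play_rows(
  increments=[-0.001, 0, 0, 0, 0, 0, 0, -0.002, 0, 0, 0, 0, 0, 0, -0.003, 0, 0, 0, 0, 0, 0, -0.004, 0, 0, 0, 0, 0, 0, -0.004, 0, 0, 0, 0, 0, 0],
)

```text
time: 17.53
eef_pos: [0.5735, 0.0133, 0.1477]
tool_rot: [-0.0, 1.0, 0.027, 0.0]
force: [3.4, 0.5, 2.6]
width: -0.0
grasp_force: 1.7
```

```bash
python3 bar.py
```

```text
t 17.53 tcp_stand mm [102.2  24.5 147.7] F_stand [3.45 0.28 2.61] w -0.0 gf 1.7
yellow top [ 81.8   2.8 159.9]
bar 36 [ 81.4 -24.9 172.6] latch 0.494
```

The force now rises at about 0.3 N/mm, so the hook has caught. I carry on.

play_rows(
  increments=[-0.001, 0, 0.0002, 0, 0, 0, 0, -0.002, 0, 0.0004, 0, 0, 0, 0, -0.003, 0, 0.0006, 0, 0, 0, 0, -0.004, 0, 0.0008, 0, 0, 0, 0, -0.005, 0, 0.001, 0, 0, 0, 0, -0.005, 0, 0.001, 0, 0, 0, 0],
)

```text
time: 18.08
eef_pos: [0.5684, 0.013, 0.1465]
tool_rot: [0.0, 1.0, 0.027, 0.0]
force: [4.5, 0.3, 3.5]
width: -0.0001
grasp_force: 2.3
```

play_rows(
  increments=[-0.001, 0, 0.0002, 0, 0, 0, 0, -0.002, 0, 0.0004, 0, 0, 0, 0, -0.003, 0, 0.0006, 0, 0, 0, 0, -0.004, 0, 0.0008, 0, 0, 0, 0, -0.004, 0, 0.0008, 0, 0, 0, 0],
)

```text
time: 18.5
eef_pos: [0.5648, 0.0129, 0.146]
tool_rot: [-0.0, 1.0, 0.027, 0.001]
force: [5.8, 0.7, 5.2]
width: -0.0002
grasp_force: 2.7
```

```bash
python3 bar.py
```

```text
t 18.5 tcp_stand mm [ 93.6  24.4 146. ] F_stand [5.87 0.35 5.21] w -0.0002 gf 2.7
yellow top [ 74.8   1.9 157. ]
bar 44 [ 73.  -23.9 172.2] latch 0.404
```

Fz is friction from the finger dragging on the bar. I raise the tool slightly to relieve it while pushing.

play_rows(
  increments=[-0.001, 0, -0.001, 0, 0, 0, 0, -0.002, 0, -0.002, 0, 0, 0, 0, -0.002, 0, -0.002, 0, 0, 0, 0],
)

```text
time: 18.8
eef_pos: [0.5619, 0.0126, 0.1465]
tool_rot: [0.0, 1.0, 0.026, -0.001]
force: [5.7, 1.1, -0.9]
width: -0.0003
grasp_force: 2.7
```

```bash
python3 bar.py
```

```text
t 18.8 tcp_stand mm [ 90.7  24.4 146.5] F_stand [ 5.74  0.77 -0.89] w -0.0003 gf 2.7
yellow top [ 71.3   4.  158. ]
bar 43 [ 70.2 -25.5 171.8] latch 0.375
```

play_rows(
  increments=[-0.001, 0, 0.0001, 0, 0, 0, 0, -0.002, 0, 0.0002, 0, 0, 0, 0, -0.003, 0, 0.0003, 0, 0, 0, 0, -0.004, 0, 0.0004, 0, 0, 0, 0, -0.004, 0, 0.0004, 0, 0, 0, 0],
)

```text
time: 19.27
eef_pos: [0.5583, 0.0125, 0.1462]
tool_rot: [0.0, 1.0, 0.026, -0.0]
force: [6.0, -0.6, -1.1]
width: -0.0001
grasp_force: 3.1
```

```bash
python3 bar.py
```

```text
t 19.27 tcp_stand mm [ 87.   24.4 146.2] F_stand [ 5.93 -0.89 -1.1 ] w -0.0001 gf 3.1
yellow top [ 69.4   2.3 154.4]
bar 41 [ 66.6 -24.8 171.3] latch 0.337
```

play_rows(
  increments=[-0.001, 0, 0.0001, 0, 0, 0, 0, -0.002, 0, 0.0002, 0, 0, 0, 0, -0.003, 0, 0.0004, 0, 0, 0, 0, -0.004, 0, 0.0006, 0, 0, 0, 0, -0.004, 0, 0.0006, 0, 0, 0, 0],
)

```text
time: 19.73
eef_pos: [0.5547, 0.0123, 0.1459]
tool_rot: [0.0, 1.0, 0.026, 0.0]
force: [6.8, 0.3, -1.7]
width: 0.0002
grasp_force: 3.4
```

play_rows(
  increments=[0, 0, 0, 0, 0, 0, 0],
)

```text
time: 19.82
eef_pos: [0.5545, 0.0123, 0.1458]
tool_rot: [0.0, 1.0, 0.026, -0.0]
force: [6.1, 0.3, -1.4]
width: 0.0
grasp_force: 3.4
```

```bash
python3 bar.py
```

```text
t 19.82 tcp_stand mm [ 83.3  24.4 145.8] F_stand [ 6.13 -0.01 -1.36] w 0.0 gf 3.4
yellow top [ 66.8   2.7 153.2]
bar 39 [ 62.2 -27.  171.3] latch 0.291
```

play_rows(
  increments=[-0.001, 0, 0.0004, 0, 0, 0, 0, -0.002, 0, 0.0008, 0, 0, 0, 0, -0.003, 0, 0.0011, 0, 0, 0, 0, -0.004, 0, 0.0014, 0, 0, 0, 0, -0.004, 0, 0.0014, 0, 0, 0, 0],
)

```text
time: 20.28
eef_pos: [0.5514, 0.0122, 0.1453]
tool_rot: [-0.0, 1.0, 0.027, 0.001]
force: [7.5, 0.6, 1.9]
width: 0.0
grasp_force: 3.9
```

play_rows(
  increments=[0, 0, 0, 0, 0, 0, 0],
)

```text
time: 20.37
eef_pos: [0.5513, 0.0121, 0.1453]
tool_rot: [-0.0, 1.0, 0.026, 0.001]
force: [7.2, 0.5, 2.7]
width: 0.0001
grasp_force: 3.8
```

play_rows(
  increments=[0, 0, 0, 0, 0, 0, 0],
)

```text
time: 20.45
eef_pos: [0.5514, 0.0122, 0.1453]
tool_rot: [-0.0, 1.0, 0.026, 0.001]
force: [8.0, 0.8, 1.6]
width: 0.0001
grasp_force: 3.8
```

```bash
python3 bar.py
```

```text
t 20.45 tcp_stand mm [ 80.1  24.4 145.3] F_stand [8.07 0.4  1.64] w 0.0001 gf 3.8
yellow top [ 64.6   3.  150.6]
bar 37 [ 59.  -24.9 169.9] latch 0.255
```

play_rows(
  increments=[-0.001, 0, 0.0001, 0, 0, 0, 0, -0.001, 0, 0.0001, 0, 0, 0, 0],
)

```text
time: 20.67
eef_pos: [0.5506, 0.0121, 0.1452]
tool_rot: [-0.0, 1.0, 0.027, 0.001]
force: [8.6, 1.0, 1.4]
width: -0.0001
grasp_force: 4.3
```

play_rows(
  increments=[0, 0, 0, 0, 0, 0, 0],
)

```text
time: 20.75
eef_pos: [0.5506, 0.0121, 0.1452]
tool_rot: [-0.0, 1.0, 0.027, 0.001]
force: [8.2, 1.1, 1.4]
width: 0.0001
grasp_force: 4.3
```

play_rows(
  increments=[0, 0, 0, 0, 0, 0, 0],
)

```text
time: 20.83
eef_pos: [0.5506, 0.0121, 0.1452]
tool_rot: [-0.0, 1.0, 0.027, 0.001]
force: [8.7, 1.0, 2.3]
width: -0.0
grasp_force: 4.3
```

The push now reads about 8.4 N, so I let go: back off in +x, then up.

play_rows(
  increments=[0.003, 0, 0, 0, 0, 0, 0, 0.01, 0, 0, 0, 0, 0, 0, 0.03, 0, 0, 0, 0, 0, 0, 0.06, 0, 0, 0, 0, 0, 0, 0.08, 0, -0.02, 0, 0, 0, 0, 0.08, 0, -0.06, 0, 0, 0, 0, 0.08, 0, -0.1, 0, 0, 0, 0, 0.08, 0, -0.12, 0, 0, 0, 0, 0.08, 0, -0.12, 0, 0, 0, 0],
)

```text
time: 21.58
eef_pos: [0.6302, 0.0162, 0.2696]
tool_rot: [0.0, 1.0, 0.026, 0.002]
force: [-0.3, 0.5, 0.0]
width: -0.0002
grasp_force: 0.0
```

```bash
python3 bar.py; python3 peg.py
python3 - <<'E'
from h import *; from rig import grab_frame
a=np.zeros((560,800,3),np.uint8)
f=grab_frame("scene");a[:400,:400]=cv2.resize(f["image"][150:290,170:310],(400,400),interpolation=2)
f=grab_frame("top");a[:320,400:]=cv2.resize(f["image"][130:226,170:290],(400,320),interpolation=2)
cv2.imwrite("pics/z.png",a)
E
```

```text
t 21.58 tcp_stand mm [159.   24.3 269.6] F_stand [-0.3   0.49  0.01] w -0.0002 gf 0.0
yellow top [ 64.5   3.3 149.9]
bar 36 [ 59.4 -24.9 169.9] latch 0.259
t 21.63 tcp_stand mm [158.6  24.4 266.8] F_stand [-0.04 -0.38 -1.38] w 0.0002 gf 0.0
scene 71 [[53.1, 17.4, 121.9], [56.6, 42.0, 126.0], [61.1, 58.2, 128.6]]
```

View pics/z.png

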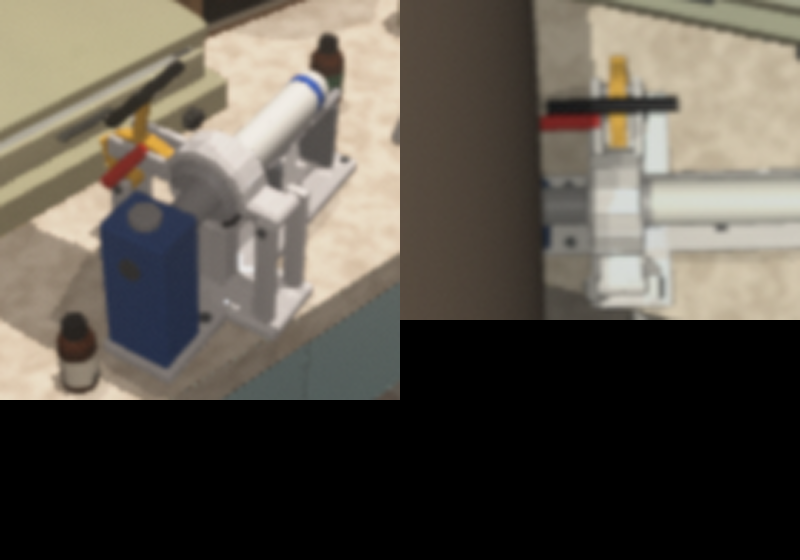

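The ring is down and the hook is over its pin, with the lever near upright at the ring (scene panel, (135,130)). The latch stays at about 0.26 after release, the peg has drawn down another 3 mm, and the robot is clear.

```bash
python3 -c "
from rig import workorder; print(workorder.close_job())"
```

```text
the job is handed in; nothing more can be done
None
```

The gauge head is on the seal, the ring is down over both flanges, the latch hook is on the ring's pin at about 8.5 N and the lever is released; the job was handed in at about 22 s, with no verdict returned.

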